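Load a vial carrier and hold it in the reading station

ROBOT

A 6-joint arm with a two-finger parallel gripper is mounted at the origin on a cart in front of the work surface, level with it; the furniture and walls round the work are solid. World frame = base frame: x ahead of the robot, y to its left, z up, the work surface at z = 0. Lengths are in m, angles in degrees, forces in N, time in s.
With the tool pointing down it reaches from about 0.35 to 0.875 m from the base axis. Payload 4.2 kg.
Tool frame: the origin (TCP) lies midway between the tips of the shut fingers; the grasp point (between the pads) lies 19 mm behind it; x points along the fingers, y is the direction in which the jaws open and shut, and the axes are right-handed (so a half turn about x gives the same grasp; the last joint's range is limited). The gripper opens to 87 mm and grips with 3 to 60 N. Pads are 19 mm wide; open, the fingers measure 117 mm over their backs; the gripper's body (75 mm by 190 mm) begins 51 mm behind the grasp point.
Start: joints at [-53.365, 22.042, 0.453, 0, -68.411, -14.817], TCP at [0.232, -0.58, 0.223] pointing down, gripper open.
Joint ranges: [-179.83, 179.83], [-69.29, 118.12], [-61.27, 80.66], [-181.25, 117.63], [-171.15, -9.14], [-177.46, 177.46]. Speed limits (degrees/s): [159.86, 159.86, 180, 180, 180, 180].

INTERFACE

Orientations are given as a 3x3 rotation matrix whose columns are the frame's x, y, z axes.
In Python, from station import r gives the robot as it stands.
- The arm moves only by the tool play_rows, never from a script. Its argument "plan" is a list that holds one entry, the list of rows, each a list of 6 numbers: the shift along the tool's x, y, z in cm, then the turn, a rotation vector about the tool's x, y, z in units of 10 degrees (1.0 is 10 degrees). A call has 1 to 5 rows; each row is the pose to reach, as a shift and turn from the pose commanded when the call began, along the tool's axes at that moment; what a row does not reach only later rows make up. A row lasts 1/8 s, in which the tool goes at most 62.5 mm and 10.7 degrees, less where a joint would pass 70% of its speed; a pose out of reach is approached as far as the arm can. A call with a gripper value outside its range is refused whole. "hand" is the opening, from 0 (shut) to 1 (fully open), set as the call begins (left out, the last holds). The fingers move at their own pace and stop on an object; the grip force is fixed at half the most. Time passes only in rows, so rows that repeat a pose let the fingers close. It gives the time, the measured TCP pose, the force and the opening at its end, in the units of the state.
- r.sense(): the state, without advancing time (a new reading comes with each control period).
- r.capture(name): name is "side" or "top"; returns (picture, depth): 384x512x3 uint8, blue, green, red; 384x512 float32, m along the optical axis (not along the pixel's ray), 0 where there is no reading.
- r.get_calibration(name): a dict with "vfov" (degrees; the focal length in pixels is half the picture's height over the tangent of half this angle, whatever the lens; pixels are square), "cx", "cy" (the principal point, pixels), "rvec" (rotation vector, rad) and "tvec" (3), from world to camera coordinates, as OpenCV has them. Camera axes: x right, y down, z forward; pixel columns grow to the right and rows downward; lengths in m; the calibration is good to about 2 mm. A picture is of the moment at which its call begins. get_calibration takes no time and is no camera call.
- r.finish_job(): hands the job in, once; it reports no verdict.
The state is a dict: "time_s": time; "joints": joint angles; "joint_velocities": joint speeds; "effort": joint torques, N m; "tcp_pos": TCP position; "ee_rot": TCP orientation; "wrist_force": force on the tool from outside, world axes, zero at the start; "moment": the same for the moment, N m; "gripper_width": opening from 0.0 (shut) to 1.0 (fully open).
Only numpy, scipy, OpenCV 4.12 (cv2) and the standard library are available. Lean on these libraries where they do the work, as an engineer would, in place of code of your own. Each camera call takes 0.05 s, during which the arm holds its last target.

TASK

Stand the loose vial upright in the bore of the grey carrier block and let go of it; then set the carrier on the plate of the reading station, vial end against the stop block and long side flat against the fence. Finish while holding it there with one firm diagonal push, about 15 N into the fence and 15 N down onto the plate at the same time: do not let go or ease off at the end. Keep the pushes on fence and plate below 60 N, and leave the petri dish, timer and stopper where they are.

Things in the scene. Friction and masses are not known exactly. Their poses are not given: they have to be found in the camera images.
- vial_mid (a point): centre (half-way up) of the loose vial that stands by itself on the bench at the robot's left: brown body with white screw cap, 20 mm diameter, 65 mm tall (the cap is the top 13 mm, 18 mm diameter), 14 g; z is its axis. The similar vials in the rack at the back are fixed and not meant.
- vial: the same vial; origin at the centre of its underside
- carrier_center (a point): centre of the carrier's block, half-way up (17 mm above its underside): grey plastic block 48 (x) x 110 (y) x 34 (z) mm, loose, about 0.3 kg; x is its short side, y its long side towards the bore, z up. The metal grip stands on top of its -y half, the bore is in its +y half
- carrier: the same carrier; origin at the centre of its underside, same axes
- grip (a point): middle of the part of the carrier's upright metal grip to take hold of, 59 mm above the carrier's underside and at y = -22 mm of it: a flat tongue 12 mm thick (x) x 30 mm wide (y), from the block's top at 34 mm (a 2.5 mm thin foot flange round it) up to 75 mm. Its axes are the carrier's; fingers close along x
- bore (a point): centre of the mouth of the carrier's round blind bore, on the block's top (34 mm above its underside), at y = +30 mm of the carrier: 23 mm diameter, 28 mm deep, 2 mm chamfer. A vial stood in it has its centre 4.5 mm above this point. The grip is 52 mm away towards -y, so let the fingers close along the carrier's x. Axes are the carrier's
- corner (a point): inner corner of the reading station, where plate top, fence face and stop face meet; the station is fixed, turned up to 0.35 rad. x points into the fence (away from the robot), y into the stop block, z up. The plate top is 10 mm above the bench. A carrier fully home has its block centre at (-24, -55, +17) mm and its grip point at (-24, -77, +59) mm in this frame, axes parallel to these
- plate: aluminium plate of the station, 140 (x) x 190 (y) mm, top 10 mm above the bench, reaching 100 mm from the fence towards the robot and 165 mm from the stop; its origin is the centre of the station on the bench, 30 mm from the fence face and 70 mm from the stop face. Polished and slippery (friction about 0.2), like fence and stop
- fence: steel fence bar along the far side of the plate (station y), 190 mm long, 14 mm thick, 26 mm high above the plate; same origin as the plate. Behind it, at the stop end, is a white sensor housing whose top is 40 mm above the plate. Rigid
- stop: steel stop block at the station's +y end, 20 mm high above the plate, 16 mm thick; its face spans x = -60 to 0 mm from the fence; same origin as the plate. Rigid
- petri_dish: petri dish, 64 mm diameter, 12 mm high, loose bystander near the bench's front edge; origin under its centre
- timer: white timer 62 x 62 x 19 mm, loose bystander behind the carrier; origin under its centre
- stopper: black rubber stopper, 28 mm diameter, 31 mm high, loose bystander at the front right; origin under its centre
Things that resemble listed ones, but are neither listed nor needed, are in the scene too. What is shaped like the carrier but orange or purple is not meant.

How it is judged (in metres and radians):
On the way, in this order (a step that is already met when the one before it is completed fails the run):
1. the vial stands upright at the bottom of the carrier's bore, let go of (z of vial_mid in the frame of bore below 0.008 m and horizontal distance between vial_mid and bore below 0.006 m and angle between vial_mid's own z axis and vertical below 0.15 rad and contact force between the fingers and vial below 0.1 N and linear speed of vial below 0.02 m/s), for 0.2 s.
2. the carrier, with the vial in it, stands on the station's plate (z of carrier_center in the frame of corner between 0.014 and 0.02 m and x of carrier_center in the frame of corner between -0.11 and -0.015 m and y of carrier_center in the frame of corner between -0.15 and -0.045 m and contact force between carrier and plate above 0.5 N and z of vial_mid in the frame of bore below 0.008 m and horizontal distance between vial_mid and bore below 0.006 m and angle between vial_mid's own z axis and vertical below 0.15 rad), for 0.2 s.
At the end, for the whole second after the job is handed in: Still held pressed home: carrier within 2.5 mm of the fence, 3.5 mm of the stop, parallel within 0.04 rad, flat on the plate, vial end at the stop; over 5 N on the fence and 8 N on the plate (weight included), fingers on the carrier; vial untouched, upright (0.15 rad), at the bottom of its bore (all of step 2 and x of carrier_center in the frame of corner above -0.0265 m and y of carrier_center in the frame of corner above -0.0585 m and angle between the x axis of carrier_center and the x axis of corner, either way round below 0.04 rad and angle between carrier_center's own z axis and vertical below 0.04 rad and y of bore in the frame of corner above -0.04 m and contact force between carrier and fence above 5 N and contact force between carrier and plate above 8 N and contact force between the fingers and carrier above 2 N and contact force between the fingers and vial below 0.1 N); the arm keeps its last pose, push and grip.
It fails at once if a bystander (petri dish, timer, stopper) is moved more than 20 mm (distance of any of petri_dish, timer, stopper from where it was at the start of the episode above 0.02 m).
It fails at once if more than 60 N on the fence or the plate (contact force between carrier and fence above 60 N or contact force between carrier and plate above 60 N).
It fails at once if the vial is knocked over (angle between vial_mid's own z axis and vertical above 0.8 rad).
It also fails if it takes over 61 s, if anything falls off the work surface, if the arm or the gripper's body presses on something with over 40 N, if the wrist force passes 120 N, or if a joint passes its speed limit or range.

## Working session

There is one attempt and no reset: what is moved stays moved. The work goes in short steps, Python scripts to look and compute and a tool call to move; the robot and the scene stay as the last step left them, time stands still between calls to the robot, and variables do not carry over. Pictures are saved under pics/ and viewed, and the job is handed in when it is done.

Besides the shell and the picture viewer there is one more tool, called after "Call:" as a command line: name --argument value ..., lists and objects as JSON in quotes. play_rows: Moves the arm, as the interface text tells. Its arguments: {"type":"object","properties":{"plan":{"type":"array","items":{"type":"array","items":{"type":"array","items":{"type":"number"}}}},"hand":{"type":"number"}},"required":["plan"]}

```bash
ls; mkdir -p pics; python3 - <<'E'
from station import r
import cv2,numpy as np
s=r.sense()
for k in s: print(k,s[k])
for n in("side","top"):
    print(r.get_calibration(n))
    p,d=r.capture(n)
    cv2.imwrite(f"pics/{n}0.png",p); np.save(f"pics/{n}0.npy",d)
    print(d.min(),d.max())
E
```

```text
pics
time_s 0.0
joints [-5.33664042e+01  2.20915868e+01  3.79923069e-01 -2.87510659e-02
 -6.84121977e+01 -1.48158551e+01]
joint_velocities [-0.06086886  0.03823562 -0.06050965 -0.12820039  0.01382312  0.07742548]
effort [ 7.50671188e-04 -3.90659988e+01  1.87400526e+01  4.21961144e+00
  1.11036765e-02 -1.92249672e-04]
tcp_pos [ 0.23206757 -0.57966537  0.22145252]
ee_rot [[-9.15470360e-04 -3.71482421e-01  9.28439536e-01]
 [ 2.01314951e-03  9.28437360e-01  3.71483535e-01]
 [-9.99997555e-01  2.20916976e-03 -1.02107231e-04]]
wrist_force [ 0.89408094 -0.72452504  0.55004248]
moment [-0.01727377  0.04152555 -0.01155771]
gripper_width 1.0003727278765953
{'vfov': 46.671824295758, 'cx': 249.20465554970633, 'cy': 198.71151762277512, 'rvec': array([ 2.02344255, -0.12266739,  0.04715128]), 'tvec': array([-0.52369532,  0.17349093,  1.35666932])}
0.0 3.999054
{'vfov': 56.30259019741157, 'cx': 257.87128205031803, 'cy': 192.40651007250676, 'rvec': array([ 2.0991073 , -2.15781899,  0.16025978]), 'tvec': array([0.13833406, 0.55618423, 1.24447352])}
0.0 2.3659494
```

View pics/side0.png

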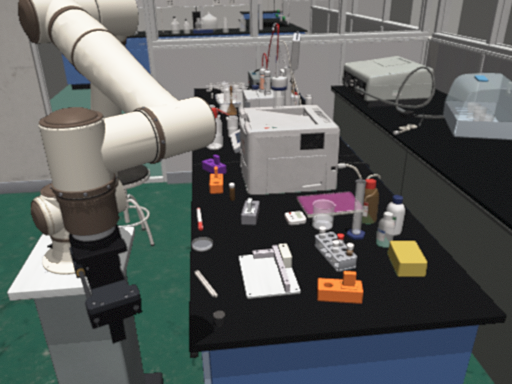

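View pics/top0.png

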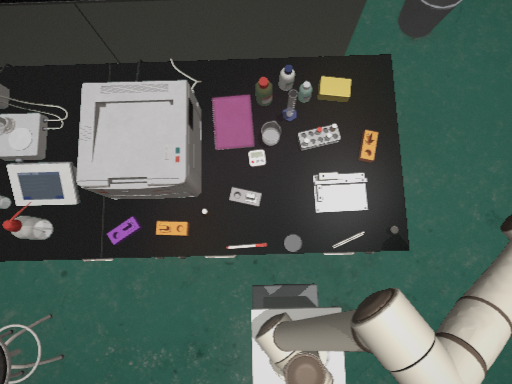

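```bash
cat > h.py <<'E'
import numpy as np,cv2
from station import r
def cal(n):
    c=r.get_calibration(n); f=192/np.tan(np.radians(c['vfov'])/2)
    R=cv2.Rodrigues(c['rvec'])[0]; return f,c['cx'],c['cy'],R,np.array(c['tvec'])
def ray(n,u,v):
    f,cx,cy,R,t=cal(n); d=R.T@np.array([(u-cx)/f,(v-cy)/f,1]); o=-R.T@t; return o,d
def onz(n,u,v,z):
    o,d=ray(n,u,v); return o+d*(z-o[2])/d[2]
def dep(n,u,v,D):
    o,d=ray(n,u,v); return o+d*D
def proj(n,p):
    f,cx,cy,R,t=cal(n); q=R@np.array(p)+t; return cx+f*q[0]/q[2],cy+f*q[1]/q[2]
def crop(p,x0,y0,w,h,k,name):
    cv2.imwrite("pics/"+name,cv2.resize(p[y0:y0+h,x0:x0+w],None,fx=k,fy=k,interpolation=cv2.INTER_CUBIC))
E
python3 - <<'E'
from h import *
t=cv2.imread("pics/top0.png");s=cv2.imread("pics/side0.png")
crop(t,190,140,190,115,4,"t1.png"); crop(s,180,160,140,140,4,"s1.png")
d=np.load("pics/top0.npy"); print(d.shape)
for u,v in [(205,211),(235,195),(245,197),(253,199),(340,200),(257,158),(292,243),(220,225),(330,178)]:
    print(u,v,d[v,u],dep("top",u,v,d[v,u]))
print(-cal("top")[3].T@cal("top")[4],-cal("side")[3].T@cal("side")[4])
E
```

```text
(384, 512)
205 211 1.2677125 [0.49598327 0.31123532 0.0629842 ]
235 195 1.3347149 [0.55959565 0.20878778 0.00436904]
245 197 1.300608 [0.54607881 0.17016345 0.03621257]
253 199 1.2814562 [0.53536371 0.14088003 0.05347758]
340 200 1.3219836 [ 0.5292793  -0.17832541  0.0073753 ]
257 158 1.3498002 [0.69707404 0.1232367  0.01091084]
292 243 1.3098981 [ 0.37741601  0.00391925 -0.00339354]
220 225 1.3274416 [ 0.45045384  0.26687358 -0.00571545]
330 178 1.2934086 [ 0.60449198 -0.13839679  0.04937943]
[0.34751798 0.10698258 1.32097597] [ 0.41297533 -1.19305824  0.74227417]
```

View pics/t1.png

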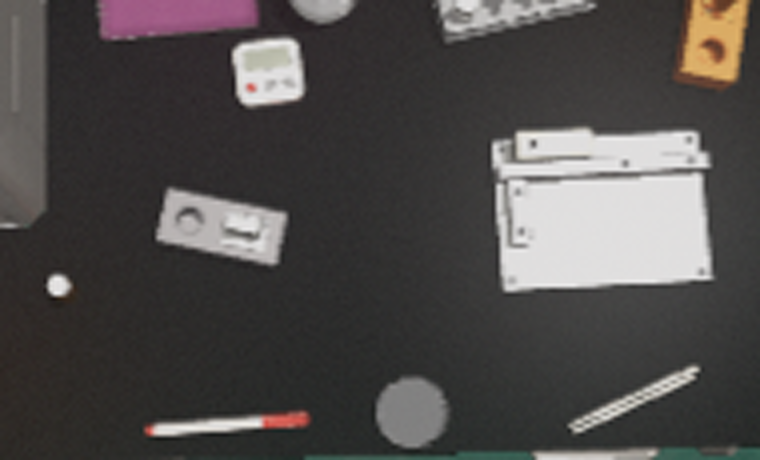

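View pics/s1.png

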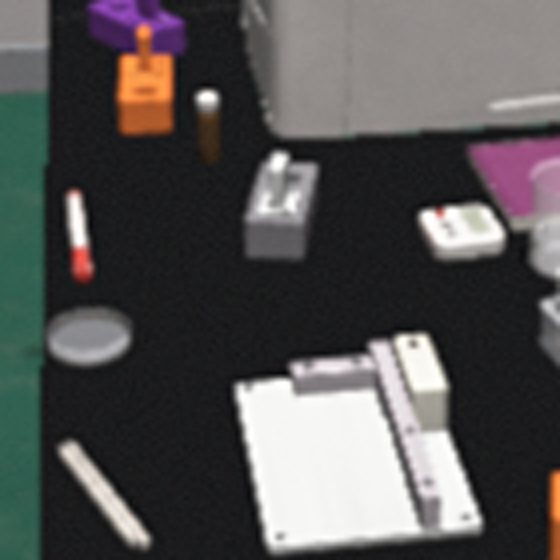

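```bash
cat > m.py <<'E'
from h import *
t=cv2.imread("pics/top0.png");s=cv2.imread("pics/side0.png")
g=t.max(axis=2).astype(int)
def blob(img,x0,y0,x1,y1,th):
    m=np.zeros(img.shape[:2],np.uint8); m[y0:y1,x0:x1]=(img[y0:y1,x0:x1].max(axis=2)>th)*255
    cs=cv2.findContours(m,cv2.RETR_EXTERNAL,cv2.CHAIN_APPROX_NONE)[0]
    return max(cs,key=cv2.contourArea),m
def cen(img,x0,y0,x1,y1,bg=30):
    w=img[y0:y1,x0:x1].max(axis=2).astype(float); w=np.clip(w-bg-np.median(w)*0,0,None); 
    w[w<0.35*w.max()]=0
    yy,xx=np.mgrid[y0:y1,x0:x1]; return (w*xx).sum()/w.sum(),(w*yy).sum()/w.sum()
if __name__=="__main__":
    # vial cap
    c=cen(t,198,204,212,218,60); print("cap top",c,onz("top",*c,.065))
    c,m=blob(t,225,180,270,212,90); rc=cv2.minAreaRect(c); print("carrier",rc)
    b=cv2.boxPoints(rc); P=np.array([onz("top",*q,.034) for q in b]); print(P.round(4))
    print([np.linalg.norm(P[i]-P[i-1]).round(4) for i in range(4)],P.mean(0))
    c,m=blob(t,305,165,375,215,120); rc=cv2.minAreaRect(c); print("station",rc)
    b=cv2.boxPoints(rc); P=np.array([onz("top",*q,.01) for q in b]); print(P.round(4)); print([np.linalg.norm(P[i]-P[i-1]).round(4) for i in range(4)])
E
python3 m.py
python3 - <<'E'
from h import *
t=cv2.imread("pics/top0.png");s=cv2.imread("pics/side0.png")
crop(t,195,180,80,45,10,"t2.png"); crop(t,308,168,66,50,12,"t3.png"); crop(s,225,185,50,45,12,"s2.png");crop(s,235,235,72,65,10,"s3.png")
E
```

```text
cap top (np.float64(204.11082175925927), np.float64(210.93894675925927)) [0.49605028 0.31405142 0.065     ]
carrier ((245.0576934814453, 196.2115478515625), (31.18246841430664, 13.728129386901855), 11.309932708740234)
[[0.5376 0.2307 0.034 ]
 [0.5869 0.2202 0.034 ]
 [0.5611 0.1092 0.034 ]
 [0.5121 0.1203 0.034 ]]
[np.float64(0.1132), np.float64(0.0505), np.float64(0.1139), np.float64(0.0502)] [0.54941382 0.17010592 0.034     ]
station ((340.5220031738281, 191.17837524414062), (39.69143295288086, 53.92913055419922), 87.0643310546875)
[[ 0.6344 -0.0825  0.01  ]
 [ 0.6389 -0.283   0.01  ]
 [ 0.4905 -0.2791  0.01  ]
 [ 0.4859 -0.0823  0.01  ]]
[np.float64(0.1485), np.float64(0.2006), np.float64(0.1484), np.float64(0.1969)]
```

View pics/t2.png

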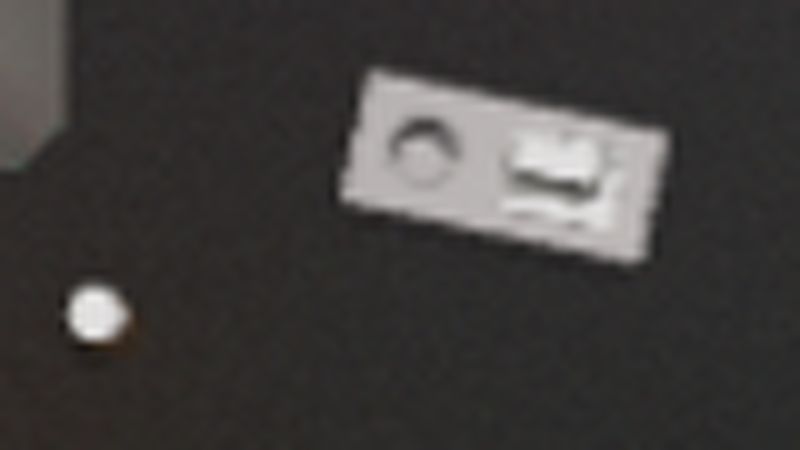

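View pics/t3.png

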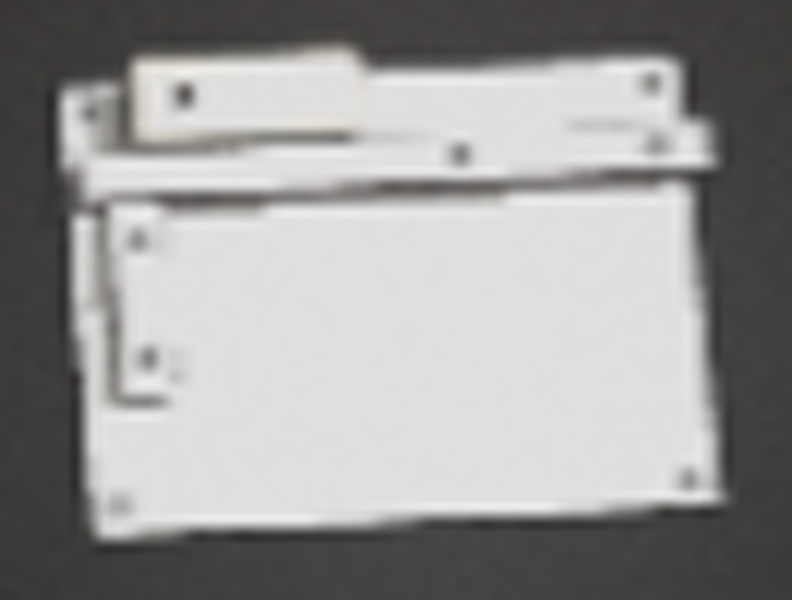

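View pics/s3.png

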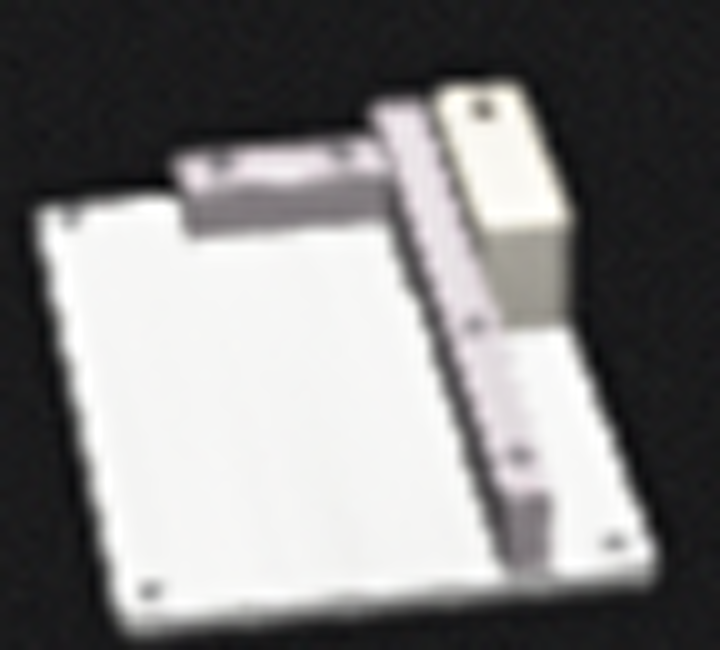

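View pics/s2.png

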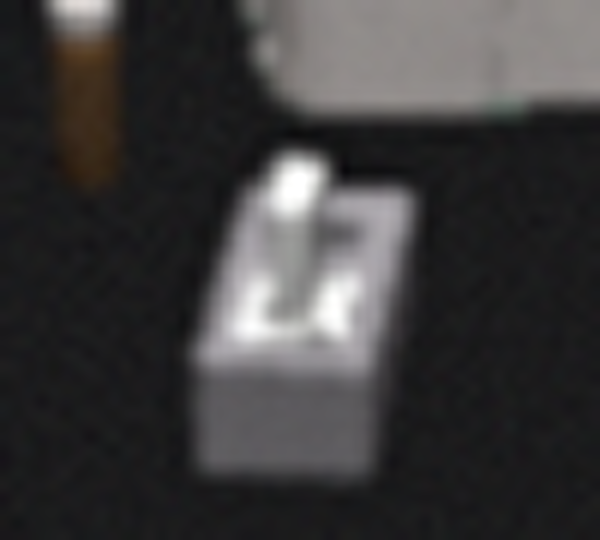

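```bash
python3 - <<'E'
from h import *
def T(x,y,z,o=(308,168),k=12): return onz("top",o[0]+(x+.5)/k-.5,o[1]+(y+.5)/k-.5,z)
def S(x,y,z,o=(235,235),k=10): return onz("side",o[0]+(x+.5)/k-.5,o[1]+(y+.5)/k-.5,z)
L=lambda a,b:(np.linalg.norm(a-b).round(4))
ang=lambda a,b:np.degrees(np.arctan2(-(a-b)[0],(a-b)[1])).round(2) # a left of b
FL,FR,BR,BL=[T(x,y,.01) for x,y in((98,538),(718,500),(682,62),(60,90))]
print("plate top",FL,FR,BR,BL); print(L(FL,FR),L(BL,BR),L(FL,BL),L(FR,BR),ang(FL,FR),ang(BL,BR)); print((FL+FR+BL+BR)/4)
# fence top front edge z=.036
a,b=T(82,202,.036),T(715,168,.036); print("fence front top",a,b,ang(a,b),L(a,b))
a,b=T(168,205,.03),T(168,400,.03); print("stop face top",a,b)
FL,FR,BR=[S(*q) for q in((38,207,.01),(122,622,.01),(655,570,.01))]
print("side plate",FL,FR,BR,L(FL,FR),L(FR,BR),ang(FL,FR))
a,b=S(390,150,.036),S(505,490,.036); print("fence front top",a,b,ang(a,b))
a,b=S(390,178,.03),S(185,200,.03); print("stop face top",a,b,L(a,b))
a,b=S(395,222,.01),S(190,237,.01); print("stop face bot",a,b,L(a,b))
# vial
def S2(x,y,z,o=(225,185),k=12): return onz("side",o[0]+(x+.5)/k-.5,o[1]+(y+.5)/k-.5,z)
print("vial base side(front bottom)",S2(90,188,0)," cap top s1", S(0,0,.065))
def S1(x,y,z): return S(x,y,z,(180,160),4)
print("cap top c",S1(208,96,.065))
# carrier side view: front-bottom, top corners
for n,q in dict(botL=(200,475,0),botR=(375,475,0),topL=(195,360,.034),topR=(375,370,.034),farR=(418,190,.034),farL=(248,185,.034)).items(): print(n,S2(*q))
E
```

```text
plate top [ 0.4857589  -0.08629968  0.01      ] [ 0.49209437 -0.27528148  0.01      ] [ 0.62872568 -0.27455612  0.01      ] [ 0.62560438 -0.08187804  0.01      ]
0.1891 0.1927 0.1399 0.1366 1.92 0.93
[ 0.55804583 -0.17950383  0.01      ]
fence front top [ 0.5852614  -0.08300506  0.036     ] [ 0.59010369 -0.27447128  0.036     ] 1.45 0.1915
stop face top [ 0.58467751 -0.1099235   0.03      ] [ 0.5248582 -0.1066184  0.03     ]
side plate [ 0.48580236 -0.08157138  0.01      ] [ 0.49065769 -0.27705561  0.01      ] [ 0.63089938 -0.27453385  0.01      ] 0.1955 0.1403 1.42
fence front top [ 0.58763829 -0.10546196  0.036     ] [ 0.59171614 -0.26960834  0.036     ] 1.42
stop face top [ 0.58677352 -0.11104319  0.03      ] [ 0.52631089 -0.11422004  0.03      ] 0.0605
stop face bot [ 0.58941447 -0.10418688  0.01      ] [ 0.528678   -0.10362632  0.01      ] 0.0607
vial base side(front bottom) [0.49544992 0.30989709 0.        ]  cap top s1 [ 0.47869064 -0.05283569  0.065     ]
cap top c [0.49692135 0.31750083 0.065     ]
botL [0.51284234 0.12227095 0.        ]
botR [0.56184485 0.11511132 0.        ]
topL [0.5129151  0.12771293 0.034     ]
topR [0.56225239 0.1144286  0.034     ]
farR [0.58867495 0.22501222 0.034     ]
farL [0.53875476 0.23597552 0.034     ]
```

```bash
cat >> h.py <<'E'
from scipy.spatial.transform import Rotation as Ro
def tool(jaw): # tool down, y axis at jaw deg in world
    a=np.radians(jaw); x=np.array([0,0,-1.]); y=np.array([np.cos(a),np.sin(a),0]); return np.c_[x,y,np.cross(x,y)]
def go(p,R=None,jaw=None,P0=None,R0=None):
    s=r.sense(); P=np.array(s['tcp_pos']) if P0 is None else np.array(P0); E=np.array(s['ee_rot']) if R0 is None else R0
    if jaw is not None: R=tool(jaw)
    if R is None: R=E
    d=E.T@(np.array(p)-P)*100; w=np.degrees(Ro.from_matrix(E.T@R).as_rotvec())/10
    print("shift cm",d.round(2),"turn",w.round(3),"dist",np.linalg.norm(d).round(1))
E
python3 - <<'E'
from h import *
d=np.load("pics/top0.npy")
for u,v in [(198,190),(199,193),(190,195),(196,180),(160,190)]: print(u,v,dep("top",u,v,d[v,u]))
def S1(x,y,z): return onz("side",180+(x+.5)/4-.5,160+(y+.5)/4-.5,z)
print(S1(275,137,0),S1(440,130,0))
dS=np.load("pics/side0.npy"); 
for u,v in[(255,185),(255,165),(290,185)]: print(dep("side",u,v,dS[v,u]))
go([.45,-.2,.2],jaw=-45+180); go([.496,.316,.15],jaw=135)
E
```

```text
198 190 [0.57523939 0.33939358 0.04503895]
199 193 [0.56888058 0.34077942 0.017022  ]
190 195 [0.56009361 0.37126932 0.03077298]
196 180 [0.60105955 0.33648661 0.09956621]
160 190 [0.55368616 0.43665249 0.18585686]
[5.62252279e-01 3.55676766e-01 1.11022302e-16] [0.72265368 0.34710895 0.        ]
[0.58718918 0.34284246 0.04174446]
[0.58812984 0.34017653 0.12461693]
[0.72122222 0.33565551 0.03563465]
shift cm [ 2.21 27.16 34.34] turn [-2.319e+00  2.000e-03 -1.100e-02] dist 43.8
shift cm [ 7.29 73.35 57.78] turn [-2.319e+00  2.000e-03 -1.100e-02] dist 93.7
```

Call:
play_rows --plan '[[[0,3.5,4.5,-0.4,0,0],[0,7.0,9.0,-0.8,0,0],[0,10.5,13.5,-1.2,0,0],[0,14,18,-1.7,0,0],[0,18,22,-2.3,0,0]]]' --hand 1

```text
time_s: 0.72
tcp_pos: [0.3703, -0.3296, 0.2222]
ee_rot: [[-0.0, -0.707, 0.707], [0.0, 0.707, 0.707], [-1.0, 0.0, -0.0]]
wrist_force: [1.8, 0.2, -0.1]
gripper_width: 1.0
```

```bash
python3 - <<'E'
from h import *
go([.45,-.05,.18],jaw=135);go([.496,.316,.15],jaw=135); print(r.sense()['joints'])
E
```

```text
shift cm [ 4.22 14.13 25.41] turn [ 0.001 -0.    -0.002] dist 29.4
shift cm [ 7.23 36.76 54.55] turn [ 0.001 -0.    -0.002] dist 66.2
[-2.28737412e+01  9.42100227e+00 -1.72314390e+01 -5.58976236e-03
 -6.33713162e+01 -2.21163836e+01]
```

Call:
play_rows --plan '[[[0.8,3,5.2,0,0,0],[1.6,6,10.4,0,0,0],[2.4,9,15.6,0,0,0],[3.2,12,20.8,0,0,0],[4,15,26,0,0,0]]]'

```text
time_s: 1.35
tcp_pos: [0.4483, -0.0397, 0.1823]
ee_rot: [[0.0, -0.705, 0.709], [0.0, 0.709, 0.705], [-1.0, -0.0, 0.0]]
wrist_force: [0.9, 0.3, 0.6]
gripper_width: 1.002
```

Call:
play_rows --plan '[[[0.5,4,4.7,0,0,0],[1,8,9.4,0,0,0],[1.5,12,14.1,0,0,0],[2,16,18.8,0,0,0],[3,20,23.5,0,0,0]]]'

```text
time_s: 1.98
tcp_pos: [0.4739, 0.268, 0.1525]
ee_rot: [[0.001, -0.705, 0.709], [0.0, 0.709, 0.705], [-1.0, -0.0, 0.001]]
wrist_force: [1.1, -0.4, 1.1]
gripper_width: 1.002
```

```bash
python3 - <<'E'
from h import *
go([.496,.316,.12],jaw=135); print(r.sense()['joints'])
E
```

```text
shift cm [3.26 1.85 4.95] turn [-0.015  0.004  0.001] dist 6.2
[ 4.65606970e+01  1.78314132e+01 -1.67479785e+01  9.06741706e-03
 -5.53846218e+01 -9.17158035e+01]
```

Call:
play_rows --plan '[[[1,0.8,2.5,0,0,0],[1.8,1.85,4.95,0,0,0],[1.8,1.85,4.95,0,0,0]]]'

```text
time_s: 2.35
tcp_pos: [0.4959, 0.3148, 0.1329]
ee_rot: [[-0.002, -0.706, 0.708], [-0.002, 0.708, 0.706], [-1.0, 0.0, -0.002]]
wrist_force: [-0.3, -0.2, 0.1]
gripper_width: 1.002
```

```bash
python3 - <<'E'
from h import *
p,d=r.capture("side"); crop(p,200,120,100,90,8,"s4.png")
p,d=r.capture("top"); crop(p,150,150,150,100,5,"t4.png")
s=r.sense();print(s['tcp_pos']); print("tcp px",proj("side",s['tcp_pos']),"predicted tip at vial top:",proj("side",[.496,.316,.065]))
go([.496,.316,.033],jaw=135)
E
```

```text
[0.49561163 0.31327706 0.13399177]
tcp px (np.float64(230.62612619742455), np.float64(166.8343523200143)) predicted tip at vial top: (np.float64(231.40702470069175), np.float64(183.80447010407036))
shift cm [10.1   0.17  0.24] turn [-0.018 -0.01  -0.   ] dist 10.1
```

View pics/s4.png

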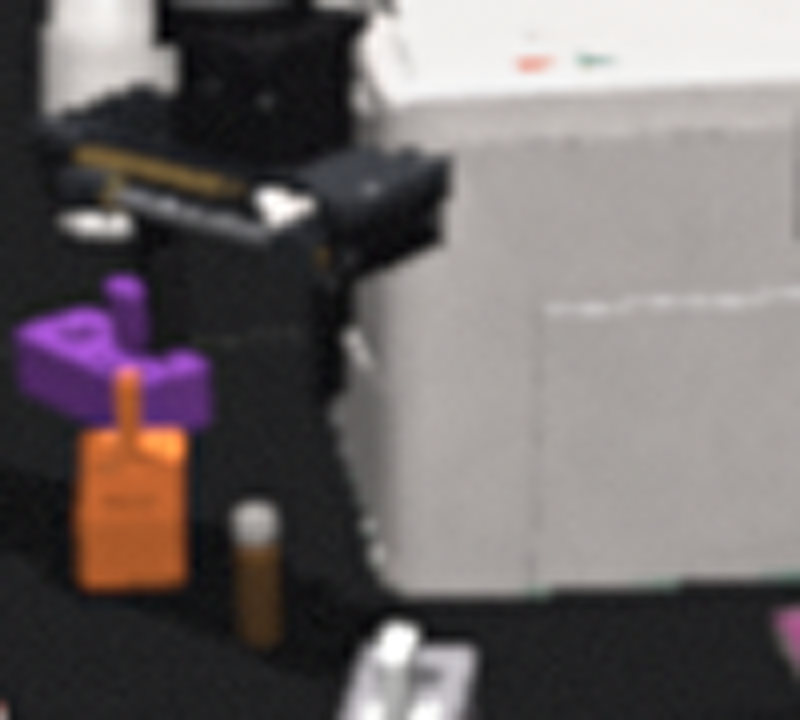

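View pics/t4.png

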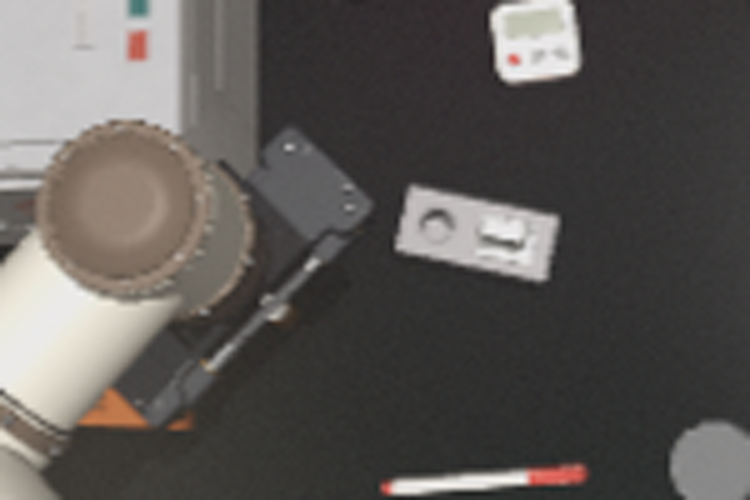

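```bash
python3 - <<'E'
from h import *
for q in[(80,590),(188,590)]: print(onz("side",200+q[0]/8,120+q[1]/8,0))
for q in[(185,223),(185,233),(157,222),(157,236)]: print(onz("top",*q,.034))
t=cv2.imread("pics/top0.png");crop(t,150,200,65,45,10,"t5.png")
E
```

```text
[0.41455541 0.37940634 0.        ]
[0.46669713 0.37143032 0.        ]
[0.4580217  0.38814976 0.034     ]
[0.42220085 0.38789119 0.034     ]
[0.46441532 0.48942364 0.034     ]
[0.41422795 0.48841479 0.034     ]
```

View pics/t5.png

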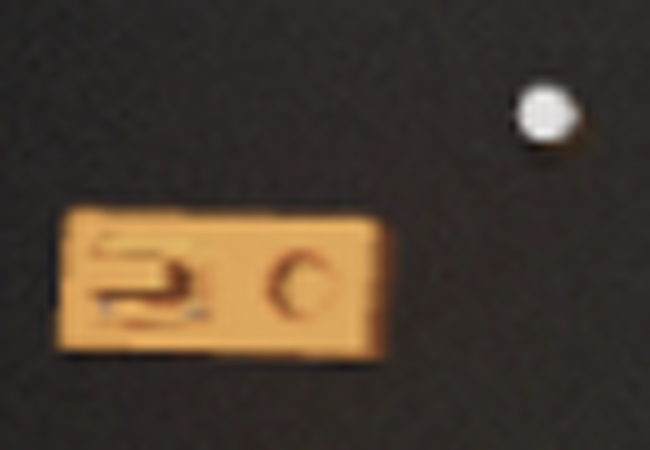

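Call:
play_rows --plan '[[[0,0.17,0.24,0,0,0],[2.5,0.17,0.24,0,0,0],[5,0.17,0.24,0,0,0],[7.5,0.17,0.24,0,0,0],[9.5,0.17,0.24,0,0,0]]]' --hand 0.6

```text
time_s: 3.08
tcp_pos: [0.4966, 0.316, 0.0393]
ee_rot: [[0.0, -0.704, 0.71], [0.0, 0.71, 0.704], [-1.0, 0.0, 0.0]]
wrist_force: [-0.2, 1.1, -0.1]
gripper_width: 0.613
```

```bash
python3 - <<'E'
from h import *
p,d=r.capture("side"); crop(p,200,150,70,60,10,"s5.png")
go([.496,.316,.033],jaw=135); print(r.sense()['tcp_pos'],r.sense()['gripper_width'])
E
```

```text
shift cm [0.37 0.02 0.14] turn [-0.027 -0.027 -0.003] dist 0.4
[0.49515774 0.31485787 0.03666234] 0.6089780861608294
```

View pics/s5.png

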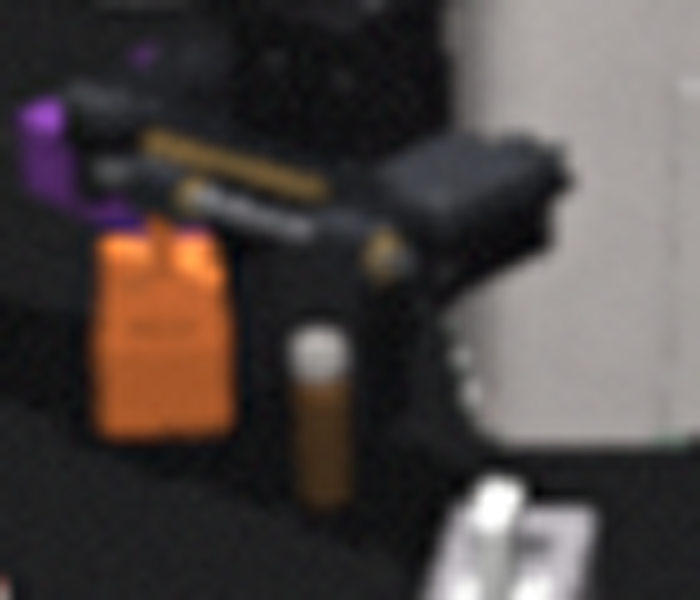

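Call:
play_rows --plan '[[[0.35,0,0.1,0,0,0],[0.35,0,0.1,0,0,0],[0.35,0,0.1,0,0,0]]]'

```text
time_s: 3.5
tcp_pos: [0.4978, 0.3179, 0.0371]
ee_rot: [[0.001, -0.705, 0.709], [0.001, 0.709, 0.705], [-1.0, 0.0, 0.002]]
wrist_force: [-0.6, 0.3, 0.6]
gripper_width: 0.601
```

Call:
play_rows --plan '[[[0,0,0,0,0,0],[0,0,0,0,0,0],[0,0,0,0,0,0],[0,0,0,0,0,0],[0,0,0,0,0,0]]]' --hand 0

```text
time_s: 4.12
tcp_pos: [0.4973, 0.3174, 0.036]
ee_rot: [[-0.0, -0.705, 0.709], [-0.0, 0.709, 0.705], [-1.0, -0.0, -0.0]]
wrist_force: [-0.6, -0.5, -0.2]
gripper_width: 0.215
```

Call:
play_rows --plan '[[[0,0,0,0,0,0],[-1,0,0,0,0,0],[-3,0,0,0,0,0],[-6,0,0,0,0,0],[-10,0,0,0,0,0]]]'

```text
time_s: 4.75
tcp_pos: [0.497, 0.3171, 0.137]
ee_rot: [[-0.001, -0.705, 0.709], [-0.001, 0.709, 0.705], [-1.0, -0.0, -0.001]]
wrist_force: [1.1, 0.6, -0.7]
gripper_width: 0.214
```

```bash
python3 - <<'E'
from h import *
p,d=r.capture("side"); crop(p,200,120,70,60,10,"s6.png")
print(r.sense()['tcp_pos'],r.sense()['gripper_width'])
E
```

```text
[0.50012623 0.3193424  0.14382617] 0.21370986911584133
```

View pics/s6.png

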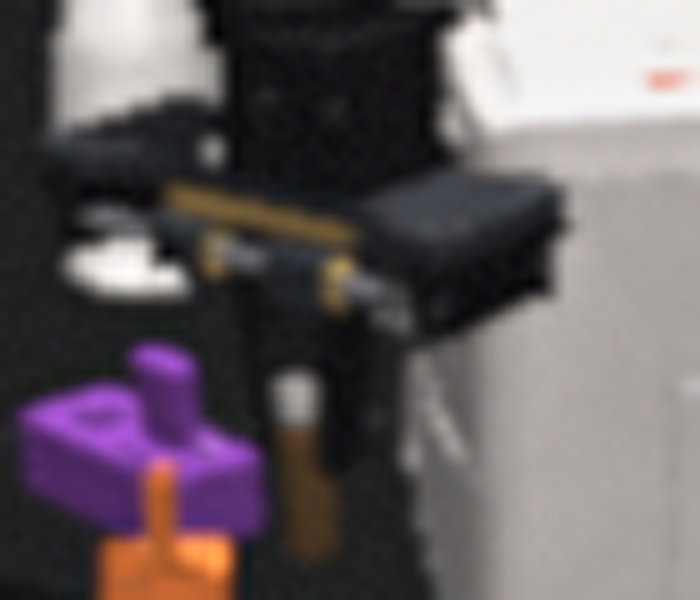

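Call:
play_rows --plan '[[[0,0,0,0,0,0],[0,0,0,0,0,0],[0,0,0,0,0,0]]]'

```text
time_s: 5.18
tcp_pos: [0.4968, 0.3169, 0.1349]
ee_rot: [[-0.002, -0.705, 0.709], [-0.002, 0.709, 0.705], [-1.0, 0.0, -0.002]]
wrist_force: [-0.3, 0.3, 0.0]
gripper_width: 0.215
```

```bash
python3 - <<'E'
from h import *
for i in range(4):
    p,d=r.capture("side"); s=r.sense(); print(s['tcp_pos'],s['joints'].round(2))
    print(s['ee_rot'].round(4)[:,0])
crop(p,215,140,35,45,14,"s7.png")
P=s['tcp_pos']
for dz in (-.036,.016,.029): print(proj("side",P+[0,0,dz]))
E
```

```text
[0.4969253  0.31700992 0.13498475] [ 4.826e+01  2.299e+01 -1.155e+01 -1.000e-02 -5.558e+01 -9.344e+01]
[-0.0016 -0.0016 -1.    ]
[0.49702121 0.31709574 0.13508237] [ 4.826e+01  2.299e+01 -1.154e+01 -1.000e-02 -5.558e+01 -9.344e+01]
[-0.0014 -0.0014 -1.    ]
[0.49712347 0.31718461 0.13525266] [ 48.26  22.98 -11.53  -0.   -55.58 -93.44]
[-0.0011 -0.0011 -1.    ]
[0.4971951  0.31727224 0.13541579] [ 48.26  22.97 -11.52   0.   -55.59 -93.44]
[-8.e-04 -9.e-04 -1.e+00]
(np.float64(231.34641717525582), np.float64(175.12322739926526))
(np.float64(230.79515253093246), np.float64(161.9439278021414))
(np.float64(230.65488807304922), np.float64(158.59057051303017))
```

View pics/s7.png

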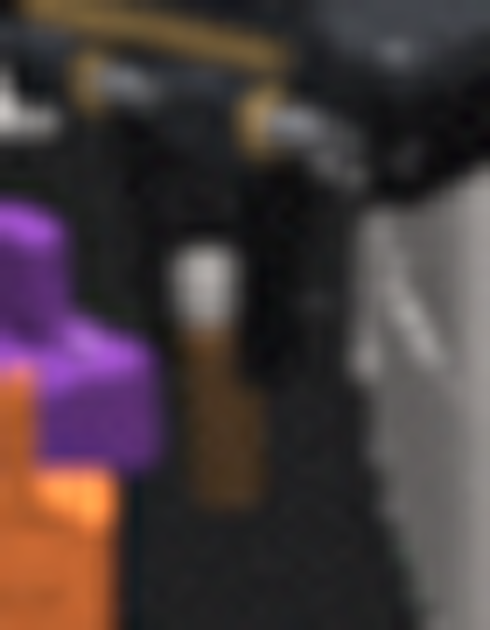

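```bash
python3 - <<'E'
from h import *
from m import cen
t=cv2.imread("pics/top0.png")
print("bore px",onz("top",237.05,194.55,.034))
for k,th in((8,75),(8,95),(8,115),(8,130)):
    x0,y0=222,178; g=cv2.resize(t[y0:y0+36,x0:x0+50].max(axis=2),None,fx=k,fy=k,interpolation=cv2.INTER_CUBIC)
    c=max(cv2.findContours((g>th).astype(np.uint8),0,1)[0],key=cv2.contourArea)
    b=cv2.boxPoints(cv2.minAreaRect(c)); b=(b+.5)/k-.5+[x0,y0]
    P=np.array([onz("top",*q,.034) for q in b]); e=P[1]-P[2]; 
    e=max((P[0]-P[1],P[1]-P[2]),key=np.linalg.norm); e=e/np.linalg.norm(e); e*=np.sign(e[1])
    print(th,P.mean(0),[np.linalg.norm(P[i]-P[i-1]).round(4) for i in range(2)],"yaw",np.degrees(np.arctan2(-e[0],e[1])),"bore",P.mean(0)+.03*e)
    x0,y0=196,203; g=cv2.resize(t[y0:y0+16,x0:x0+16].max(axis=2),None,fx=k,fy=k,interpolation=cv2.INTER_CUBIC)
    c=max(cv2.findContours((g>th+30).astype(np.uint8),0,1)[0],key=cv2.contourArea); (u,v),rad=cv2.minEnclosingCircle(c); M=cv2.moments(c)
    u,v=M['m10']/M['m00'],M['m01']/M['m00']
    print("   cap",onz("top",(u+.5)/k-.5+x0,(v+.5)/k-.5+y0,.065),cv2.contourArea(c)**.5*1.128/k)
E
```

```text
bore px [0.5562641  0.19900957 0.034     ]
75 [0.54950963 0.17053311 0.034     ] [np.float64(0.1162), np.float64(0.0537)] yaw -13.768945810941108 bore [0.55664984 0.19967101 0.034     ]
   cap [0.49619182 0.31372001 0.065     ] 5.826388890213217
95 [0.5494436  0.17053073 0.034     ] [np.float64(0.1144), np.float64(0.0518)] yaw -13.810756214876337 bore [0.55660508 0.19966342 0.034     ]
   cap [0.49617823 0.31385522 0.065     ] 5.501710870265721
115 [0.5494353 0.1706745 0.034    ] [np.float64(0.1129), np.float64(0.0502)] yaw -13.764841859814306 bore [0.55657343 0.19981291 0.034     ]
   cap [0.49612665 0.31399367 0.065     ] 5.192170644345194
130 [0.54944762 0.17050489 0.034     ] [np.float64(0.1118), np.float64(0.0491)] yaw -13.868922424039337 bore [0.55663866 0.19963029 0.034     ]
   cap [0.49613477 0.31410012 0.065     ] 4.9601146660132756
```

```bash
python3 - <<'E'
from h import *
go([.5565,.2027,.135],jaw=166.2)
E
```

```text
shift cm [  0.05 -12.31  -3.87] turn [-3.138e+00 -7.000e-03 -2.000e-03] dist 12.9
```

Call:
play_rows --plan '[[[0,-4,-1.3,0,0,0],[0,-8,-2.6,0,0,0],[0,-11,-3.4,-1,0,0],[0,-12.3,-3.87,-2.0,0,0],[0,-12.3,-3.87,-3.13,0,0]]]'

```text
time_s: 6.0
tcp_pos: [0.557, 0.2017, 0.1357]
ee_rot: [[-0.001, -0.969, 0.245], [-0.0, 0.245, 0.969], [-1.0, 0.0, -0.001]]
wrist_force: [-0.5, 0.2, 0.2]
gripper_width: 0.218
```

Call:
play_rows --plan '[[[0,0,0,0,0,0],[0,0,0,0,0,0],[0,0,0,0,0,0],[0,0,0,0,0,0]]]'

```text
time_s: 6.5
tcp_pos: [0.5565, 0.2031, 0.136]
ee_rot: [[-0.0, -0.968, 0.25], [-0.0, 0.25, 0.968], [-1.0, 0.0, -0.0]]
wrist_force: [0.2, -0.5, -0.4]
gripper_width: 0.215
```

```bash
python3 - <<'E'
from h import *
p,d=r.capture("side");crop(p,220,150,60,80,9,"s8.png")
s=r.sense(); P=s['tcp_pos']; print(P)
go([.5565,.2027,.076],jaw=166.2)
print([proj("side",P+[0,0,z]) for z in(-.036,.029)], proj("side",[.5565,.2,.034]))
p,d=r.capture("top");crop(p,200,140,100,100,6,"t8.png")
E
```

```text
[0.55654281 0.20308165 0.13606195]
shift cm [ 6.01 -0.01 -0.04] turn [-0.066  0.     0.   ] dist 6.0
[(np.float64(250.78709597105995), np.float64(186.697230215695)), (np.float64(250.41873018011046), np.float64(169.32314740135078))] (np.float64(251.23335605954844), np.float64(204.09736460028088))
```

View pics/s8.png

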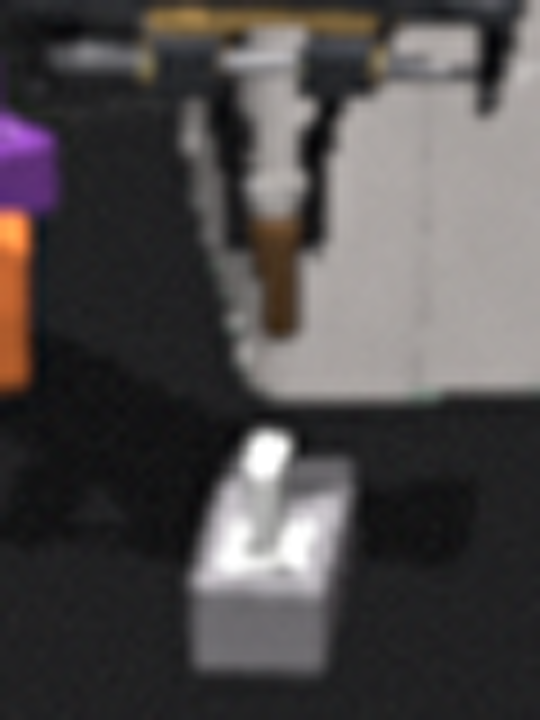

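View pics/t8.png

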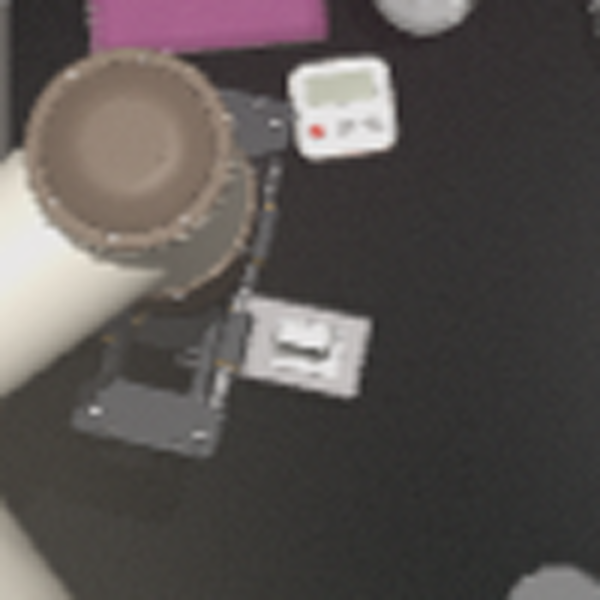

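Call:
play_rows --plan '[[[2,0,0,0,0,0],[4,0,0,0,0,0],[5.5,0,0,0,0,0],[5.8,0,0,0,0,0],[5.8,0,0,0,0,0]]]'

```text
time_s: 7.22
tcp_pos: [0.5569, 0.203, 0.0783]
ee_rot: [[0.0, -0.968, 0.249], [0.0, 0.249, 0.968], [-1.0, -0.0, 0.0]]
wrist_force: [0.5, 0.7, -0.5]
gripper_width: 0.213
```

```bash
python3 - <<'E'
from h import *
p,d=r.capture("side");crop(p,230,170,40,50,14,"s9.png")
s=r.sense(); P=s['tcp_pos']; print(P,s['wrist_force'])
go([.5565,.2027,.070],jaw=166.2)
print([proj("side",P+[0,0,z]) for z in(-.036,.029)])
E
```

```text
[0.55709084 0.20318824 0.0786468 ] [-0.13671125  1.46008957 -0.94441527]
shift cm [ 0.86  0.05 -0.06] turn [-0.063  0.004  0.005] dist 0.9
[(np.float64(251.25243055091568), np.float64(201.49260917604403)), (np.float64(250.8988000218415), np.float64(184.6805446005744))]
```

View pics/s9.png

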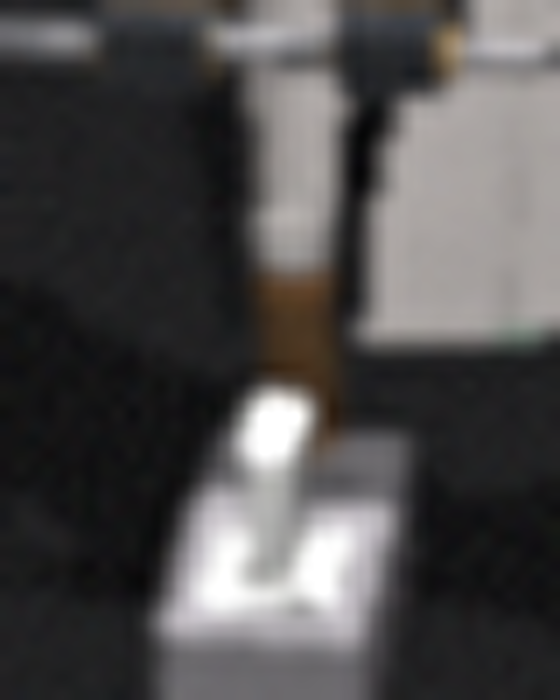

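Call:
play_rows --plan '[[[0.5,0,-0.03,0,0,0],[0.9,0,-0.03,0,0,0],[1.2,0,-0.03,0,0,0],[1.5,0,-0.03,0,0,0],[1.5,0,-0.03,0,0,0]]]'

```text
time_s: 7.9
tcp_pos: [0.5564, 0.2025, 0.0627]
ee_rot: [[-0.001, -0.968, 0.249], [-0.0, 0.249, 0.968], [-1.0, 0.0, -0.001]]
wrist_force: [-0.8, 0.1, 1.7]
gripper_width: 0.214
```

Call:
play_rows --plan '[[[0.4,0,0,0,0,0],[0.8,0,0,0,0,0],[1.0,0,0,0,0,0],[1.0,0,0,0,0,0]]]'

```text
time_s: 8.4
tcp_pos: [0.5564, 0.2025, 0.0528]
ee_rot: [[-0.0, -0.968, 0.249], [-0.0, 0.249, 0.968], [-1.0, 0.0, -0.0]]
wrist_force: [0.3, 0.1, 0.3]
gripper_width: 0.217
```

```bash
python3 - <<'E'
from h import *
p,d=r.capture("side");crop(p,230,170,40,50,14,"s10.png")
s=r.sense(); P=s['tcp_pos']; print(P,s['wrist_force'])
print([proj("side",P+[0,0,z]) for z in(-.036,.029)])
E
```

```text
[0.55652294 0.20261543 0.05298414] [-0.05473137 -0.17163361  0.17529322]
[(np.float64(251.24761832113717), np.float64(208.0466559419235)), (np.float64(250.89634861803165), np.float64(191.47206079157337))]
```

View pics/s10.png

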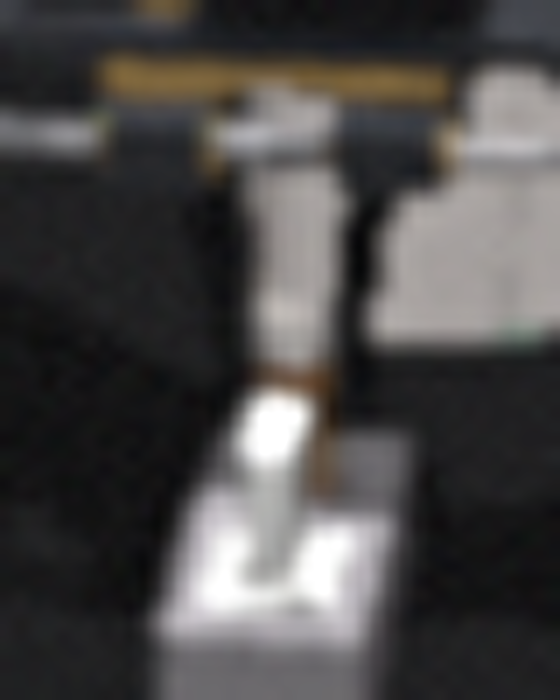

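Call:
play_rows --plan '[[[0.4,0,0,0,0,0],[0.7,0,0,0,0,0],[0.9,0,0,0,0,0],[0.9,0,0,0,0,0]]]'

```text
time_s: 8.95
tcp_pos: [0.5564, 0.2025, 0.0438]
ee_rot: [[-0.0, -0.968, 0.249], [-0.0, 0.249, 0.968], [-1.0, 0.0, -0.0]]
wrist_force: [-0.8, -0.2, 0.3]
gripper_width: 0.214
```

Call:
play_rows --plan '[[[0.15,0,0,0,0,0],[0.15,0,0,0,0,0]]]'

```text
time_s: 9.2
tcp_pos: [0.5565, 0.2026, 0.0425]
ee_rot: [[-0.0, -0.968, 0.249], [-0.0, 0.249, 0.968], [-1.0, 0.0, -0.0]]
wrist_force: [-0.3, 0.2, 1.0]
gripper_width: 0.212
```

Call:
play_rows --plan '[[[0,0,0,0,0,0],[0,0,0,0,0,0],[0,0,0,0,0,0],[-0.5,0,0,0,0,0],[-2,0,0,0,0,0]]]' --hand 0.6

```text
time_s: 9.82
tcp_pos: [0.5561, 0.2023, 0.0626]
ee_rot: [[-0.001, -0.968, 0.249], [-0.001, 0.249, 0.968], [-1.0, 0.001, -0.001]]
wrist_force: [0.9, 0.0, -0.1]
gripper_width: 0.587
```

Call:
play_rows --plan '[[[-3,0,0,0,0,0],[-6,0,0,0,0,0],[-9,0,0,0,0,0],[-9,0,-5,0,0,0],[-9,0,-5,0,0,0]]]' --hand 0.5

```text
time_s: 10.45
tcp_pos: [0.5432, 0.1522, 0.1543]
ee_rot: [[0.001, -0.968, 0.252], [0.001, 0.252, 0.968], [-1.0, -0.001, 0.001]]
wrist_force: [0.4, 0.5, 0.2]
gripper_width: 0.501
```

```bash
python3 - <<'E'
from h import *
p,d=r.capture("side");crop(p,220,160,60,70,10,"s11.png")
p,d=r.capture("top");crop(p,220,170,50,45,12,"t11.png"); cv2.imwrite("pics/top11.png",p)
s=r.sense(); P=s['tcp_pos']; print(P,s['wrist_force'])
E
```

```text
[0.54440995 0.15410164 0.15374842] [-0.16332234  0.80926977  0.22904231]
```

View pics/s11.png

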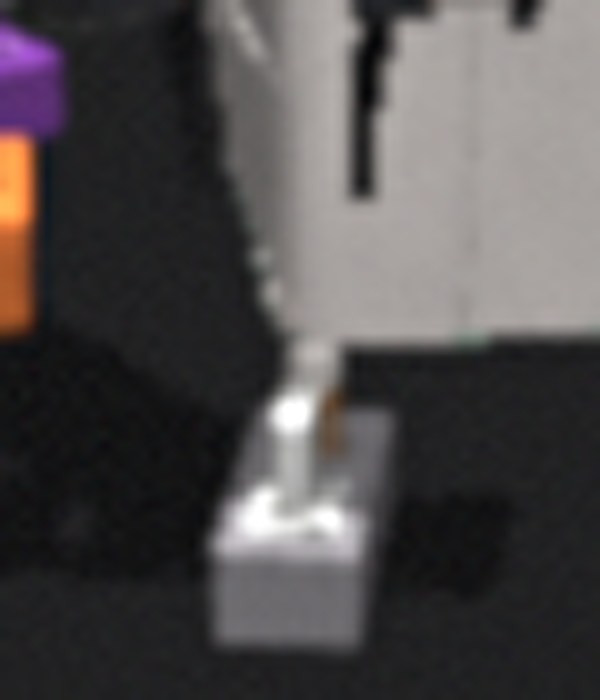

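View pics/t11.png

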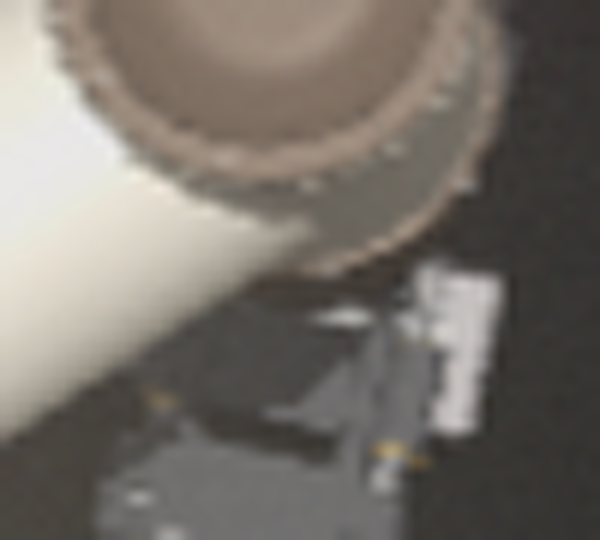

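```bash
python3 - <<'E'
from h import *
print(proj("side",[.5565,.2,.071]),proj("side",[.5565,.2,.075]))
go([.544,.150,.042],jaw=166.2)
E
```

```text
(np.float64(251.0335745841762), np.float64(194.63633488267652)) (np.float64(251.01172517576663), np.float64(193.6016148122112))
shift cm [11.17 -0.05 -0.42] turn [-0.067  0.008  0.009] dist 11.2
```

Call:
play_rows --plan '[[[0,-0.05,-0.4,-0.06,0,0],[4,-0.05,-0.4,-0.06,0,0],[8,-0.05,-0.4,-0.06,0,0],[10.5,-0.05,-0.4,-0.06,0,0],[11.2,-0.05,-0.4,-0.06,0,0]]]'

```text
time_s: 11.18
tcp_pos: [0.5427, 0.1501, 0.0386]
ee_rot: [[-0.003, -0.971, 0.238], [-0.002, 0.238, 0.971], [-1.0, 0.003, -0.003]]
wrist_force: [0.5, 0.1, -0.1]
gripper_width: 0.499
```

Call:
play_rows --plan '[[[0,0,0,0,0,0],[0,0,0,0,0,0]]]'

```text
time_s: 11.42
tcp_pos: [0.5445, 0.1508, 0.0418]
ee_rot: [[0.002, -0.971, 0.239], [0.001, 0.239, 0.971], [-1.0, -0.002, 0.002]]
wrist_force: [-0.1, -0.5, -0.2]
gripper_width: 0.502
```

```bash
python3 - <<'E'
from h import *
p,d=r.capture("side");crop(p,220,160,60,70,10,"s12.png")
go([.544,.150,.042],jaw=166.2); print(r.sense()['wrist_force'],r.sense()['tcp_pos'])
E
```

```text
shift cm [-0.02  0.02 -0.08] turn [-0.002  0.01   0.011] dist 0.1
[-0.15874125 -0.0787332  -0.01742556] [0.54440361 0.15077203 0.04182479]
```

View pics/s12.png

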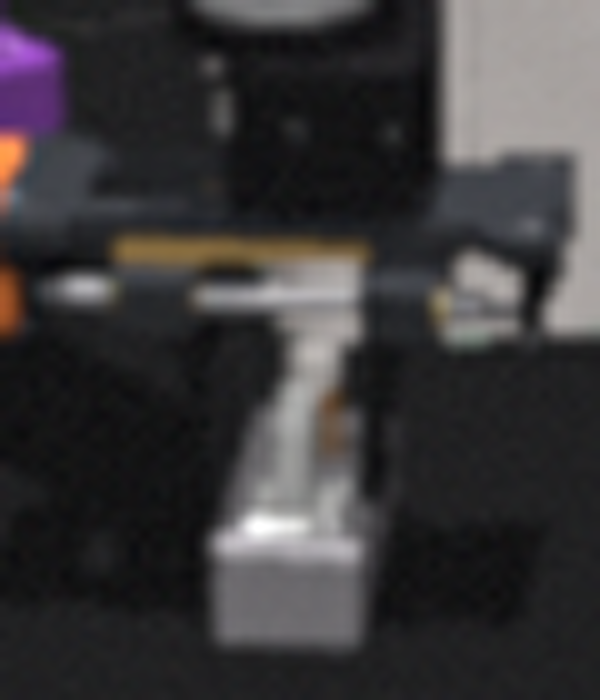

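Call:
play_rows --plan '[[[0,0,0,0,0,0],[0,0,0,0,0,0],[0,0,0,0,0,0],[0,0,0,0,0,0],[0,0,0,0,0,0]]]' --hand 0

```text
time_s: 12.1
tcp_pos: [0.5438, 0.1502, 0.0406]
ee_rot: [[0.001, -0.971, 0.239], [0.0, 0.239, 0.971], [-1.0, -0.0, 0.0]]
wrist_force: [0.7, -0.3, -0.1]
gripper_width: 0.134
```

Call:
play_rows --plan '[[[-0.5,0,0,0,0,0],[-1.5,0,0,0,0,0],[-3.5,0,0,0,0,0],[-5.5,0,0,0,0,0],[-7,0,0,0,0,0]]]'

```text
time_s: 12.72
tcp_pos: [0.5435, 0.1503, 0.1118]
ee_rot: [[0.0, -0.971, 0.239], [0.0, 0.239, 0.971], [-1.0, -0.0, 0.001]]
wrist_force: [0.1, -0.1, -3.9]
gripper_width: 0.135
```

```bash
python3 - <<'E'
from h import *
p,d=r.capture("side");crop(p,220,140,60,70,10,"s13.png")
s=r.sense();print(s['wrist_force'],s['tcp_pos'],s['gripper_width'])
# station yaw 1.45, corner est
a=np.radians(1.45); X=np.array([np.cos(a),np.sin(a)]);Y=np.array([-np.sin(a),np.cos(a)])
C=np.array([.5865,-.1085])
print("home grip",C-.024*X-.077*Y, "pre", C-.044*X-.092*Y)
q=C-.044*X-.092*Y; go([*q,.11],jaw=181.45)
E
```

```text
[ 0.46288673  0.63630041 -2.3308551 ] [0.54464715 0.15068504 0.11371964] 0.13670654044278854
home grip [ 0.56445614 -0.18608265] pre [ 0.54484211 -0.20158394]
shift cm [  0.31  -8.42 -34.21] turn [-1.526  0.012  0.021] dist 35.2
```

View pics/s13.png

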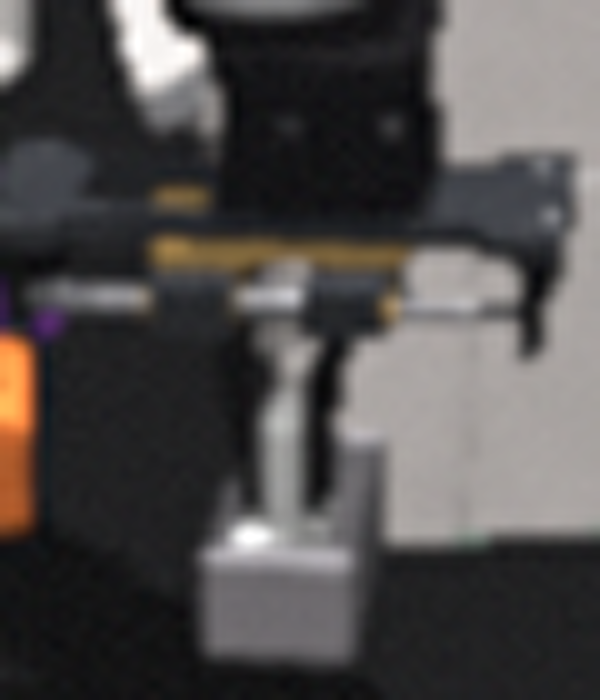

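Call:
play_rows --plan '[[[0,-0.7,-2.5,-0.2,0,0],[0,-1.7,-6.5,-0.4,0,0],[0,-2.7,-11,-0.6,0,0],[0,-3.8,-15.5,-0.8,0,0],[0,-5,-20,-1,0,0]]]'

```text
time_s: 13.4
tcp_pos: [0.5438, -0.0573, 0.1103]
ee_rot: [[-0.001, -0.998, 0.065], [0.0, 0.065, 0.998], [-1.0, 0.001, 0.0]]
wrist_force: [0.8, -0.3, -3.3]
gripper_width: 0.136
```

Call:
play_rows --plan '[[[0,-0.3,-4,-0.1,0,0],[0,-0.6,-7.5,-0.3,0,0],[0,-0.8,-10.5,-0.5,0,0],[0,-0.8,-12.5,-0.52,0,0],[0,-0.8,-12.5,-0.52,0,0]]]'

```text
time_s: 14.02
tcp_pos: [0.5432, -0.1824, 0.11]
ee_rot: [[-0.001, -1.0, -0.021], [0.0, -0.021, 1.0], [-1.0, 0.001, 0.0]]
wrist_force: [-0.9, 0.1, -2.9]
gripper_width: 0.135
```

```bash
python3 - <<'E'
from h import *
p,d=r.capture("side");crop(p,225,190,80,110,7,"s14.png")
p,d=r.capture("top");crop(p,290,150,90,75,8,"t14.png")
s=r.sense();print(s['wrist_force'],s['tcp_pos'],s['gripper_width'])
go([.5448,-.2016,.065],jaw=181.45)
E
```

```text
[-0.18411068 -0.06972198 -3.42954182] [ 0.54353626 -0.18101552  0.11019957] 0.13397086396510924
shift cm [ 4.52 -0.08 -2.06] turn [-0.012  0.002 -0.004] dist 5.0
```

View pics/s14.png

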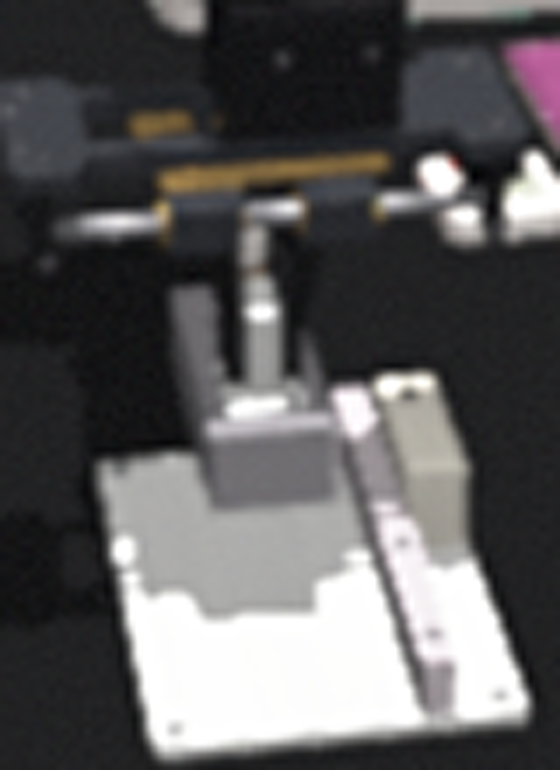

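View pics/t14.png

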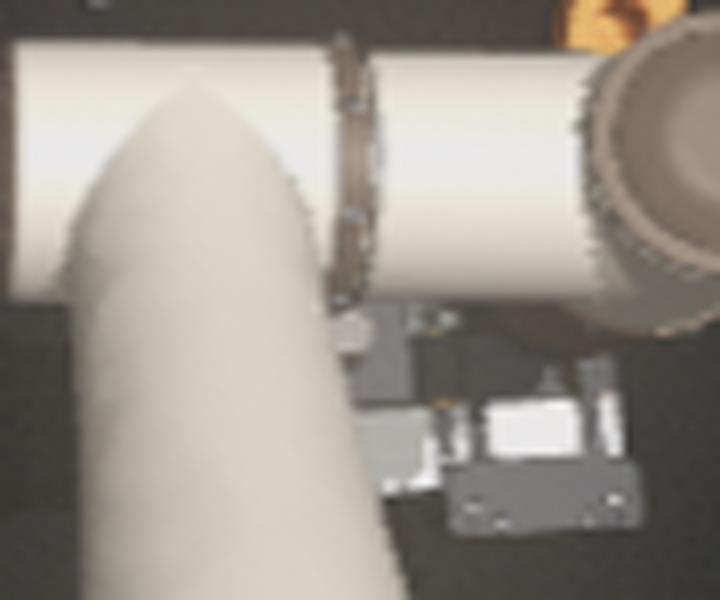

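Call:
play_rows --plan '[[[0,-0.1,-1.2,0,0,0],[1.5,-0.1,-2.1,0,0,0],[3,-0.1,-2.1,0,0,0],[4.5,-0.1,-2.1,0,0,0],[4.5,-0.1,-2.1,0,0,0]]]'

```text
time_s: 14.75
tcp_pos: [0.5438, -0.2018, 0.0633]
ee_rot: [[-0.005, -1.0, -0.024], [0.001, -0.024, 1.0], [-1.0, 0.005, 0.001]]
wrist_force: [-0.2, -0.2, -2.9]
gripper_width: 0.133
```

Call:
play_rows --plan '[[[0,0,0,0,0,0],[0.3,0,0,0,0,0],[0.6,0,0,0,0,0],[0.8,0,0,0,0,0],[0.8,0,0,0,0,0]]]'

```text
time_s: 15.38
tcp_pos: [0.5452, -0.2022, 0.0574]
ee_rot: [[-0.0, -1.0, -0.024], [0.0, -0.024, 1.0], [-1.0, 0.0, 0.0]]
wrist_force: [0.7, -0.3, -3.1]
gripper_width: 0.137
```

```bash
python3 - <<'E'
from h import *
s=r.sense();print(s['wrist_force'],s['moment'],s['tcp_pos'],s['gripper_width'])
p,d=r.capture("side");crop(p,225,190,80,110,7,"s15.png")
E
```

```text
[ 0.70709855 -0.3411898  -3.12779474] [-0.0701182   0.11581106  0.0003574 ] [ 0.54523554 -0.20216472  0.05741448] 0.13655912124446928
```

View pics/s15.png

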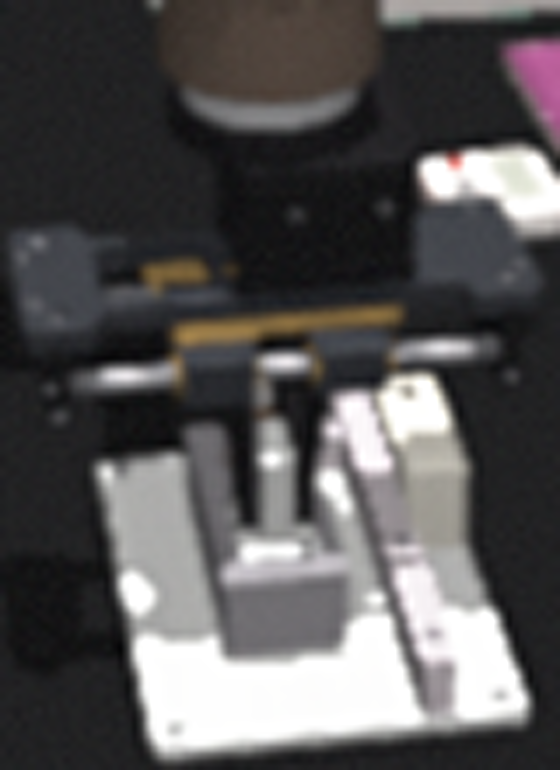

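Call:
play_rows --plan '[[[0.2,0,0,0,0,0],[0.4,0,0,0,0,0],[0.5,0,0,0,0,0],[0.5,0,0,0,0,0]]]'

```text
time_s: 15.92
tcp_pos: [0.5453, -0.2022, 0.0524]
ee_rot: [[-0.0, -1.0, -0.024], [0.0, -0.024, 1.0], [-1.0, 0.0, 0.0]]
wrist_force: [0.5, 0.1, -4.6]
gripper_width: 0.133
```

Call:
play_rows --plan '[[[0.1,0,0,0,0,0],[0.2,0,0,0,0,0],[0.2,0,0,0,0,0]]]'

```text
time_s: 16.3
tcp_pos: [0.5454, -0.2022, 0.0506]
ee_rot: [[0.0, -1.0, -0.024], [-0.0, -0.024, 1.0], [-1.0, -0.0, -0.0]]
wrist_force: [-0.5, 0.1, -2.3]
gripper_width: 0.134
```

Call:
play_rows --plan '[[[0.05,0,0,0,0,0],[0.1,0,0,0,0,0],[0.1,0,0,0,0,0]]]'

```text
time_s: 16.68
tcp_pos: [0.5456, -0.2022, 0.0505]
ee_rot: [[0.001, -1.0, -0.024], [-0.0, -0.024, 1.0], [-1.0, -0.001, -0.0]]
wrist_force: [-0.7, 1.6, 4.9]
gripper_width: 0.135
```

Call:
play_rows --plan '[[[0.05,0,0,0,0,0],[0.05,0,0,0,0,0]]]'

```text
time_s: 16.92
tcp_pos: [0.5456, -0.2022, 0.0505]
ee_rot: [[0.001, -1.0, -0.024], [-0.0, -0.024, 1.0], [-1.0, -0.001, -0.001]]
wrist_force: [-2.7, 2.4, 7.9]
gripper_width: 0.133
```

Call:
play_rows --plan '[[[0,0,0.4,0,0,0],[0,0,0.8,0,0,0],[0,0,1.1,0,0,0],[0,0,1.1,0,0,0]]]'

```text
time_s: 17.42
tcp_pos: [0.5469, -0.1918, 0.0506]
ee_rot: [[0.004, -1.0, -0.025], [-0.002, -0.025, 1.0], [-1.0, -0.004, -0.002]]
wrist_force: [-0.4, -0.9, 6.6]
gripper_width: 0.134
```

Call:
play_rows --plan '[[[0,-0.4,0,0,0,0],[0,-0.8,0,0,0,0],[0,-1.2,0,0,0,0],[0,-1.5,0,0,0,0],[0,-1.5,0,0,0,0]]]'

```text
time_s: 18.05
tcp_pos: [0.5598, -0.1913, 0.0505]
ee_rot: [[-0.001, -1.0, -0.025], [-0.001, -0.025, 1.0], [-1.0, 0.001, -0.001]]
wrist_force: [-3.5, -0.1, 8.9]
gripper_width: 0.134
```

```bash
python3 - <<'E'
from h import *
s=r.sense();print(s['wrist_force'],s['moment'],s['tcp_pos'],s['gripper_width'])
p,d=r.capture("side");crop(p,225,190,80,110,7,"s16.png")
p,d=r.capture("top");crop(p,290,150,90,75,8,"t16.png")
go([.5645,-.1861,.0505],jaw=181.45)
E
```

```text
[-3.46554832 -0.05217223  8.94618182] [-0.01674641  1.42066643  0.10325045] [ 0.55980958 -0.19127855  0.05049808] 0.13355918747839346
shift cm [-0.   -0.48  0.5 ] turn [-0.005 -0.005 -0.003] dist 0.7
```

View pics/s16.png

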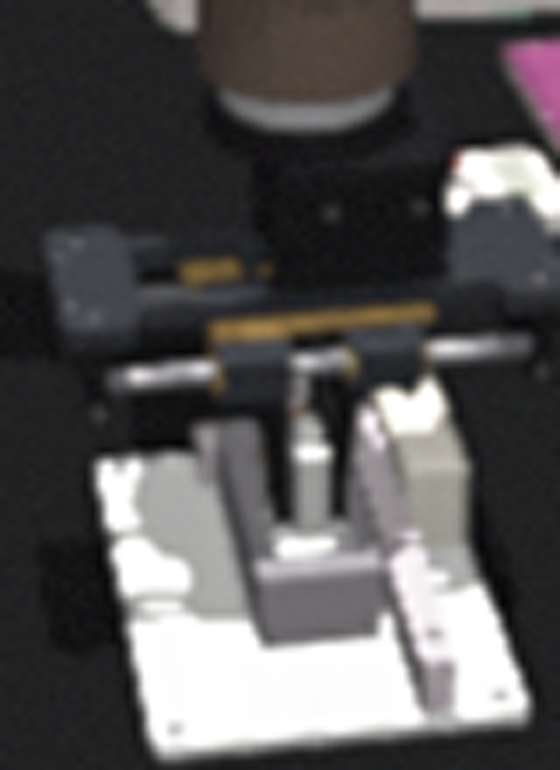

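View pics/t16.png

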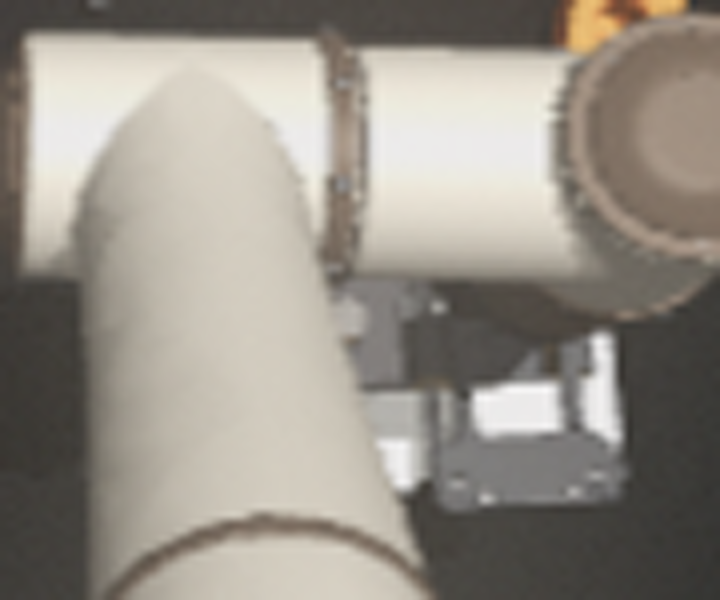

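Call:
play_rows --plan '[[[0,0,0.2,0,0,0],[0,0,0.4,0,0,0],[0,0,0.4,0,0,0]]]'

```text
time_s: 18.52
tcp_pos: [0.5612, -0.1876, 0.0505]
ee_rot: [[0.003, -1.0, -0.025], [-0.002, -0.025, 1.0], [-1.0, -0.003, -0.002]]
wrist_force: [-0.8, -2.9, 5.6]
gripper_width: 0.135
```

Call:
play_rows --plan '[[[0,0,0.1,0,0,0],[0,0,0.2,0,0,0],[0,0,0.2,0,0,0]]]'

```text
time_s: 18.9
tcp_pos: [0.5614, -0.1858, 0.0505]
ee_rot: [[0.003, -1.0, -0.025], [-0.002, -0.025, 1.0], [-1.0, -0.003, -0.002]]
wrist_force: [-0.6, -3.7, 4.8]
gripper_width: 0.136
```

Call:
play_rows --plan '[[[0,0,0.1,0,0,0],[0,0,0.2,0,0,0],[0,0,0.2,0,0,0]]]'

```text
time_s: 19.27
tcp_pos: [0.5613, -0.1853, 0.0507]
ee_rot: [[0.003, -1.0, -0.025], [-0.003, -0.025, 1.0], [-1.0, -0.003, -0.004]]
wrist_force: [-1.1, -8.5, 4.5]
gripper_width: 0.133
```

Call:
play_rows --plan '[[[0,-0.1,0,0,0,0],[0,-0.2,0,0,0,0],[0,-0.2,0,0,0,0]]]'

```text
time_s: 19.65
tcp_pos: [0.5616, -0.1854, 0.0505]
ee_rot: [[-0.001, -1.0, -0.024], [-0.003, -0.024, 1.0], [-1.0, 0.001, -0.003]]
wrist_force: [-3.9, -9.0, 7.0]
gripper_width: 0.137
```

Call:
play_rows --plan '[[[0,-0.1,0,0,0,0],[0,-0.2,0,0,0,0],[0,-0.2,0,0,0,0]]]'

```text
time_s: 20.02
tcp_pos: [0.5621, -0.1854, 0.0505]
ee_rot: [[-0.004, -1.0, -0.025], [-0.003, -0.025, 1.0], [-1.0, 0.004, -0.003]]
wrist_force: [-6.1, -8.7, 9.3]
gripper_width: 0.134
```

Call:
play_rows --plan '[[[0,-0.1,0,0,0,0],[0,-0.2,0,0,0,0],[0,-0.2,0,0,0,0]]]'

```text
time_s: 20.4
tcp_pos: [0.5633, -0.1854, 0.0505]
ee_rot: [[-0.005, -1.0, -0.025], [-0.003, -0.025, 1.0], [-1.0, 0.005, -0.003]]
wrist_force: [-7.9, -9.2, 11.2]
gripper_width: 0.139
```

Call:
play_rows --plan '[[[0,-0.1,0,0,0,0],[0,-0.2,0,0,0,0],[0,-0.2,0,0,0,0]]]'

```text
time_s: 20.78
tcp_pos: [0.5651, -0.1854, 0.0505]
ee_rot: [[-0.006, -1.0, -0.024], [-0.003, -0.024, 1.0], [-1.0, 0.006, -0.003]]
wrist_force: [-7.1, -9.1, 10.8]
gripper_width: 0.137
```

```bash
python3 - <<'E'
from h import *
p,d=r.capture("side");crop(p,240,205,60,80,9,"s17.png")
s=r.sense();print(s['wrist_force'],s['moment'],s['tcp_pos'],s['gripper_width'])
E
```

```text
[-7.271676   -9.0567862  10.46325708] [-2.40384117  2.60048017  0.23671066] [ 0.56513765 -0.18538718  0.05053219] 0.13232093567182138
```

View pics/s17.png

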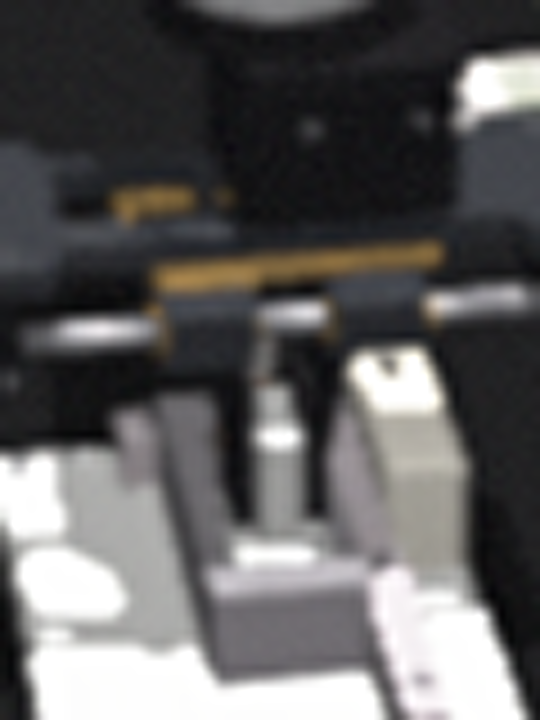

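Call:
play_rows --plan '[[[0,-0.1,-0.1,0,0,0],[0,-0.2,-0.1,0,0,0],[0,-0.2,-0.1,0,0,0]]]'

```text
time_s: 21.2
tcp_pos: [0.5654, -0.1853, 0.0506]
ee_rot: [[-0.01, -1.0, -0.023], [-0.002, -0.023, 1.0], [-1.0, 0.01, -0.001]]
wrist_force: [-11.8, -4.5, 15.2]
gripper_width: 0.136
```

Call:
play_rows --plan '[[[0,-0.1,0,0,0,0],[0,-0.2,0,0,0,0],[0,-0.2,0,0,0,0]]]'

```text
time_s: 21.58
tcp_pos: [0.5654, -0.1853, 0.0506]
ee_rot: [[-0.014, -1.0, -0.023], [-0.001, -0.023, 1.0], [-1.0, 0.014, -0.001]]
wrist_force: [-14.9, -4.0, 18.1]
gripper_width: 0.136
```

```bash
python3 - <<'E'
from h import *
s=r.sense();print(s['wrist_force'],s['moment'],s['tcp_pos'],s['gripper_width'])
go([.5654,-.1853,.0506],jaw=181.45)
E
```

```text
[-14.86735123  -4.04555109  18.09505527] [-0.97996918  4.58111543  0.02470363] [ 0.56540818 -0.18528013  0.05058974] 0.13601450416265096
shift cm [-0.  0. -0.] turn [-0.013 -0.005 -0.078] dist 0.0
```

Call:
play_rows --plan '[[[-0.02,0,0,0,0,-0.04],[-0.03,0,0,0,0,-0.08],[-0.03,0,0,0,0,-0.08],[-0.03,0,0,0,0,-0.08]]]'

```text
time_s: 22.08
tcp_pos: [0.5653, -0.1853, 0.0505]
ee_rot: [[0.0, -1.0, -0.023], [-0.001, -0.023, 1.0], [-1.0, 0.0, -0.001]]
wrist_force: [-15.1, -3.6, 18.0]
gripper_width: 0.137
```

```bash
python3 - <<'E'
from h import *
s=r.sense();print(s['wrist_force'],s['moment'],s['tcp_pos'],s['gripper_width'])
go([.5654,-.1853,.0506],jaw=181.45)
p,d=r.capture("side");crop(p,240,205,60,80,9,"s18.png")
p,d=r.capture("top");crop(p,290,150,90,75,8,"t18.png")
E
```

```text
[-15.12647147  -3.62603441  17.9932743 ] [-1.18562813  4.55668397  0.01944939] [ 0.56534243 -0.1852996   0.05046651] 0.13682953650786148
shift cm [-0.01 -0.01 -0.  ] turn [-0.013 -0.005 -0.   ] dist 0.0
```

View pics/s18.png

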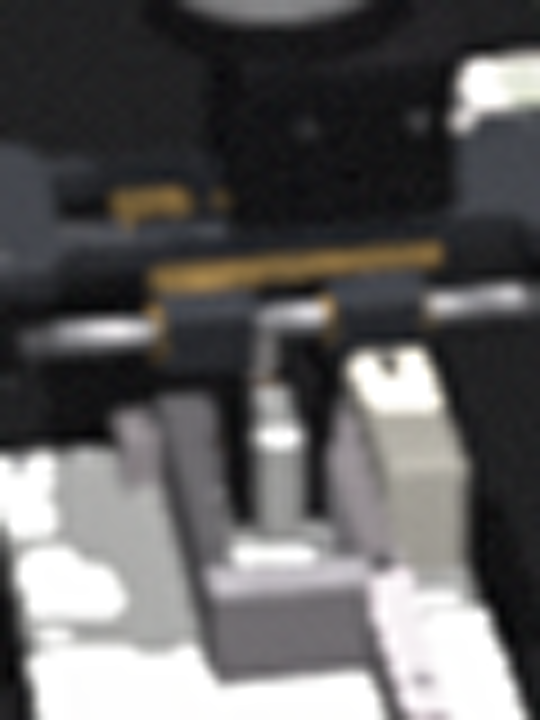

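View pics/t18.png

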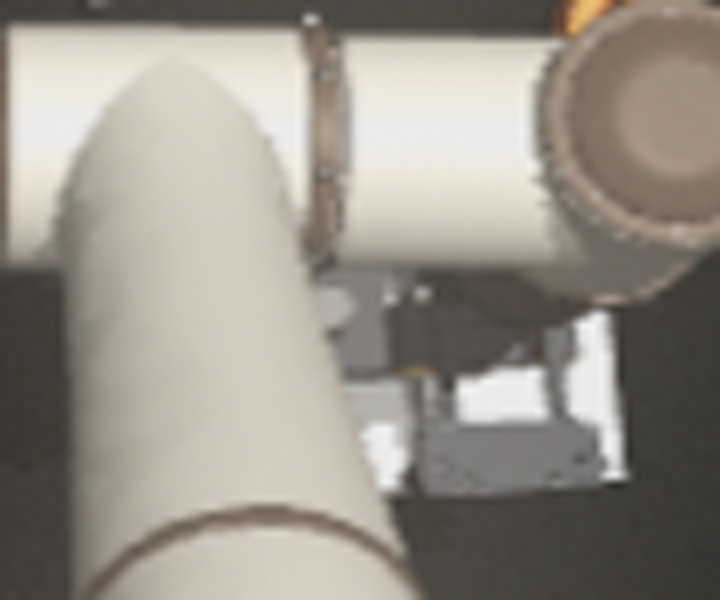

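Call:
play_rows --plan '[[[-0.03,0,0,0,0,0],[-0.03,0,0,0,0,0],[-0.03,0,0,0,0,0],[-0.03,0,0,0,0,0],[-0.03,0,0,0,0,0]]]'

```text
time_s: 22.8
tcp_pos: [0.5653, -0.1853, 0.0504]
ee_rot: [[-0.0, -1.0, -0.023], [-0.001, -0.023, 1.0], [-1.0, 0.0, -0.001]]
wrist_force: [-14.1, -4.3, 15.5]
gripper_width: 0.136
```

```bash
python3 - <<'E'
from h import *
p,d=r.capture("side"); s=r.sense();print(s['wrist_force'],s['tcp_pos'],s['ee_rot'].round(3).tolist(),s['gripper_width'])
print(r.finish_job())
E
```

```text
[-13.1094808   -5.62148257  15.90353707] [ 0.56530952 -0.18527972  0.05044379] [[-0.0, -1.0, -0.023], [-0.001, -0.023, 1.0], [-1.0, 0.0, -0.001]] 0.13694985806441398
the job is handed in; nothing more can be done
None
```

The vial is standing in the carrier's bore, and the carrier is on the plate against the stop and the fence. I handed the job in at about 23 s with the gripper still pushing; the hand-in gave no verdict.

- **Push at hand-in:** the wrist read about 13 N into the fence, 6 N into the stop and 16 N down. The carrier's weight adds roughly 3 N on the plate. Friction takes a little off the fence figure, which I put at 8 N or more.
- **Position:** the gripper stopped moving within about 1 mm of where the camera measurements put the home position. The tool was upright and parallel to my measured station angle to within about 0.002 rad.
- **Not seen directly:** the final vial check came from the side camera only, because the arm hid the view from above. It showed part of the cap and body behind the grip, still upright. That the carrier is flush was judged from contact forces and the side view.
- **Bystanders:** the gripper stayed well clear of the petri dish, timer and stopper. I did not measure their positions again at the end.

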